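# Power up the bench control box and hold it in test run

## Task

Run a test on the bench control box using fingertip presses only: first switch the power strip on by pressing the raised end of its rocker down, then push the round plunger button on the control box fully in so that it stays in, then press the square button fully down and keep it down - the program finishes while still holding the square button down. Keep to that order, do not press the wide mushroom stop button, and leave the loose things on the bench where they stand: nothing is to be picked up.

Things in the scene. Friction and masses are not known exactly. Their poses are not given: they have to be found in the camera images.
- control_box: grey die-cast control box fixed to the bench, 100 (its x) x 230 (its y) x 56 mm high, flat top; origin at the centre of its underside, z up. Three black button units, 72 mm apart along its y axis, stand on the middle line of its top; which unit is in which of the three places varies
- round_top (a point): centre of the top face of the round plunger button (26 mm diameter, narrower and taller than the square key; its top is 26 mm above the box top, 82 mm above the bench when out). It is pushed straight down, 9 mm travel, takes about 3 N plus damping and stays where it is left
- round_button (a joint): travel of the round plunger, m: 0 out, 0.009 fully in; no spring; starts between 0 and 0.001
- square_top (a point): centre of the top face of the square key (32 x 32 mm, the lowest of the three; its top is 18 mm above the box top, 74 mm above the bench when released). It is pushed straight down, 9 mm travel, and springs back: about 1 N to start, 4.2 N fully down; its top is then still 9 mm above the box top and 5 mm above its bezel
- square_button (a joint): travel of the square key, m: 0 released, 0.009 fully down; sprung
- mushroom_top (a point): centre of the top of the mushroom stop button (46 mm diameter domed head on a thin stem, top 34 mm above the box top, 90 mm above the bench). Not to be pressed
- mushroom_button (a joint): travel of the mushroom stop button, m: 0 released, 0.007 fully down; sprung, about 2 N to start
- power_strip: black power strip fixed to the bench, 51 (its x) x 285 (its y) mm, its top face 34 mm above the bench; origin at the centre of its underside, its y pointing roughly away from the robot. The rocker sits near the -y end (the end nearer the robot), 92 mm from the origin
- rocker_mid (a point): top middle of the strip's rocker, on its hinge line (the hinge axis runs along the strip's y). The rocker is 24 mm long across the strip (its x) and 12 mm wide along it
- rocker_on_end (a point): top of the raised 'on' end of the rocker, 11 mm to the strip's -x side of the hinge line (roughly to the robot's left), about 39 mm above the bench when off. Pressing it down about 4 mm turns the rocker on, until it is nearly level with the strip's 34 mm top face; takes about 2 to 3 N. Press this end only: fingertips reaching over the hinge line block the other end from rising
- power_strip_switch (a joint): angle of the rocker, rad: starts off between 0 and 0.03, 0.349 fully on; it stays where it is left
- tape_measure: loose orange tape measure, 36 x 74 x 62 mm, standing on the bench; origin at the centre of its underside. Leave alone
- pigment_jar: loose jar with white lid, 53 mm diameter, 74 mm tall, standing on the bench; origin at the centre of its underside. Leave alone
- wood_block: loose wood block, 44 x 100 x 19 mm, lying on the bench; origin at the centre of its underside. Leave alone

How it is judged:
By the outcome, as a careful person would: the job done as asked, in the order asked, and still so for the second after the job is handed in, while the arm keeps its last pose, push and grip.
It also fails if it takes over 51 s, if anything falls off the work surface, if the arm or the gripper's body presses on something with over 40 N, if the wrist force passes 120 N, or if a joint passes its speed limit or range.

## Robot

A 7-joint arm with a two-finger parallel gripper is mounted at the origin on a cart in front of the work surface, level with it; the furniture and walls round the work are solid. World frame = base frame: x ahead of the robot, y to its left, z up, the work surface at z = 0. Lengths are in m, angles in rad, forces in N, time in s.
With the tool pointing down it reaches from about 0.425 to 0.875 m from the base axis. Payload 4.7 kg.
Tool frame: the origin (TCP) lies between the finger pads; the fingertips stand 17 mm ahead of it and the grasp point (between the pads) lies 2 mm behind it; x points along the fingers, y is the direction in which the jaws open and shut, and the axes are right-handed (so a half turn about x gives the same grasp; the last joint's range is limited). The gripper opens to 87 mm and grips with 3 to 60 N. Pads are 19 mm wide; open, the fingers measure 117 mm over their backs; the gripper's body (75 mm by 190 mm) begins 51 mm behind the grasp point.
Start: joints at [-1.271, 0.321, -0.07, 1.45, 0.023, 1.371, -0.057], TCP at [0.183, 0.624, 0.24] pointing down, gripper open.
Joint ranges: [-2.86, 2.86], [-0.3, 2.09], [-1.38, 1.24], [0.06, 2.45], [-1.56, 4.7], [0.09, 2.05], [-2.69, 2.69]. Speed limits (rad/s): [2.57, 2.57, 3.14, 3.14, 3.14, 3.14, 3.14].

## Interface

Orientations are given as a 3x3 rotation matrix whose columns are the frame's x, y, z axes.
In Python, from station import readout, grab_frame, camera_info, ticket gives the robot as it stands.
- The arm moves only by the tool send_rows, never from a script. Its argument "steps" is a list of rows, each an object with "dp": the shift along the tool's x, y, z in mm, a list of three; "angular": the turn, a rotation vector about the tool's x, y, z in degrees, a list of three. A call has 1 to 20 rows; each row is the pose to reach, as a shift and turn from the pose commanded when the call began, along the tool's axes at that moment; what a row does not reach only later rows make up. A row lasts 1/8 s, in which the tool goes at most 62.5 mm and 10.7 degrees, less where a joint would pass 70% of its speed; a pose out of reach is approached as far as the arm can. A call with a gripper value outside its range is refused whole. "grip" is the finger opening in mm, from 0 to 87, set as the call begins (left out, the last holds). The fingers move at their own pace and stop on an object; "grip_force" is the grip in N (left out, the last holds). Time passes only in rows, so rows that repeat a pose let the fingers close. It gives the time, the measured TCP pose, the force and the opening at its end, in the units of the state.
- readout.get_obs(): the state, without advancing time (a new reading comes with each control period).
- grab_frame(name): name is "side" or "top"; returns (picture, depth): 400x640x3 uint8, red, green, blue; 400x640 float32, m along the optical axis (not along the pixel's ray), 0 where there is no reading.
- camera_info(name): a dict with "K" (3x3 intrinsics, pixels), "cam_to_world" (4x4, takes a point from camera to world coordinates). Camera axes: x right, y down, z forward; pixel columns grow to the right and rows downward; lengths in m; the calibration is good to about 2 mm. A picture is of the moment at which its call begins. camera_info takes no time and is no camera call.
- ticket.job_done(): hands the job in, once; it reports no verdict.
The state is a dict: "t": time; "q": joint angles; "joint_vel": joint speeds; "joint_efforts": joint torques, N m; "tcp_pos": TCP position; "tcp_rot": TCP orientation; "force": force on the tool from outside, world axes, zero at the start; "torque": the same for the moment, N m; "opening": finger opening in m.
Only numpy, scipy, OpenCV 4.12 (cv2) and the standard library are available. Lean on these libraries where they do the work, as an engineer would, in place of code of your own. Each camera call takes 0.05 s, during which the arm holds its last target.

## Working session

There is one attempt and no reset: what is moved stays moved. The work goes in short steps, Python scripts to look and compute and a tool call to move; the robot and the scene stay as the last step left them, time stands still between calls to the robot, and variables do not carry over. Pictures are saved under pics/ and viewed, and the job is handed in when it is done.

Besides the shell and the picture viewer there is one more tool, called after ">>>" as name(argument=value, ...) on one line, values as JSON. send_rows: Moves the arm, as the interface text tells. Its arguments: {"type":"object","properties":{"steps":{"type":"array","items":{"type":"object","properties":{"dp":{"type":"array","items":{"type":"number"}},"angular":{"type":"array","items":{"type":"number"}}}}},"grip":{"type":"number"},"grip_force":{"type":"number"}},"required":["steps"]}

```bash
mkdir -p pics
python3 - <<'E'
from station import readout, grab_frame, camera_info
import cv2, numpy as np
o=readout.get_obs()
for k,v in o.items(): print(k,np.round(v,3).tolist())
for n in ["side","top"]:
    p,d=grab_frame(n); cv2.imwrite(f"pics/{n}0.png",p[:,:,::-1]); np.savez(f"{n}0.npz",p=p,d=d)
    c=camera_info(n); print(n,np.round(c["K"],1).tolist(),np.round(c["cam_to_world"],3).tolist())
E
```

```text
t 0.0
q [-1.271, 0.322, -0.07, 1.452, 0.023, 1.371, -0.057]
joint_vel [0.001, 0.002, -0.002, 0.0, -0.001, 0.0, -0.001]
joint_efforts [-0.0, -49.128, -0.404, -31.253, -0.064, 0.044, 0.0]
tcp_pos [0.183, 0.623, 0.238]
tcp_rot [[-0.0, 0.282, 0.959], [-0.002, 0.959, -0.282], [-1.0, -0.002, 0.0]]
force [0.847, 0.844, 0.115]
torque [-0.016, -0.038, -0.005]
opening 0.087
side [[382.6, 0.0, 314.9], [0.0, 382.6, 191.5], [0.0, 0.0, 1.0]] [[-0.924, -0.21, 0.319, 0.218], [-0.382, 0.536, -0.753, 0.799], [-0.013, -0.818, -0.575, 0.665], [0.0, 0.0, 0.0, 1.0]]
top [[433.6, 0.0, 311.5], [0.0, 433.6, 194.6], [0.0, 0.0, 1.0]] [[0.015, -0.996, 0.088, 0.439], [-1.0, -0.015, 0.005, 0.012], [-0.003, -0.088, -0.996, 1.304], [0.0, 0.0, 0.0, 1.0]]
```

View pics/side0.png

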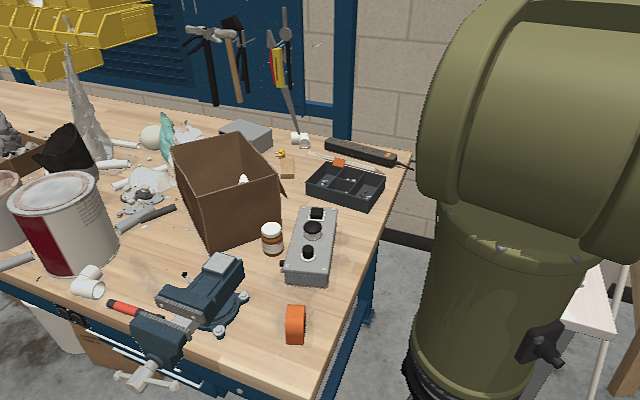

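View pics/top0.png

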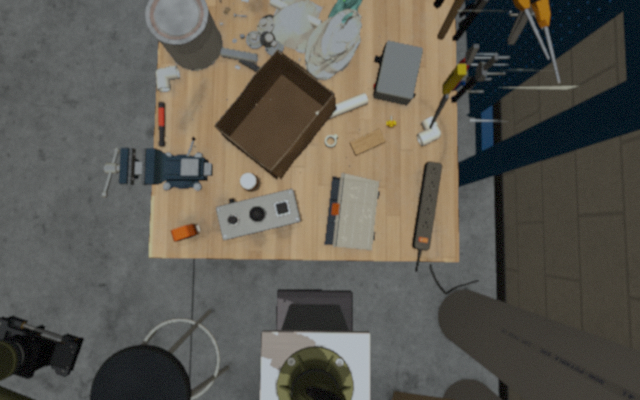

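```bash
cat > h.py <<'E'
import numpy as np, cv2
from station import camera_info
def world(n,u,v,z):
    c=camera_info(n);K=c["K"];T=np.array(c["cam_to_world"])
    r=T[:3,:3]@np.linalg.inv(K)@np.array([u,v,1.]);return T[:3,3]+r*(z-T[2,3])/r[2]
def dep(n,d,u,v):
    c=camera_info(n);K=c["K"];T=np.array(c["cam_to_world"])
    return T[:3,3]+T[:3,:3]@(np.linalg.inv(K)@np.array([u,v,1.])*d[v,u])
def proj(n,p):
    c=camera_info(n);K=c["K"];T=np.linalg.inv(c["cam_to_world"]);q=K@(T@np.r_[p,1])[:3];return q[:2]/q[2]
def crop(p,u0,v0,w,h,s,f):
    cv2.imwrite(f,cv2.resize(p[v0:v0+h,u0:u0+w,::-1],None,fx=s,fy=s,interpolation=cv2.INTER_CUBIC))
E
python3 - <<'E'
from h import *
t=np.load("top0.npz");s=np.load("side0.npz")
crop(t['p'],208,180,100,66,8,"pics/t_box.png")
crop(t['p'],400,155,60,110,5,"pics/t_strip.png")
crop(s['p'],275,195,70,95,6,"pics/s_box.png")
crop(s['p'],310,130,100,60,8,"pics/s_strip.png")
E
```

```text
(no output)
```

View pics/t_box.png

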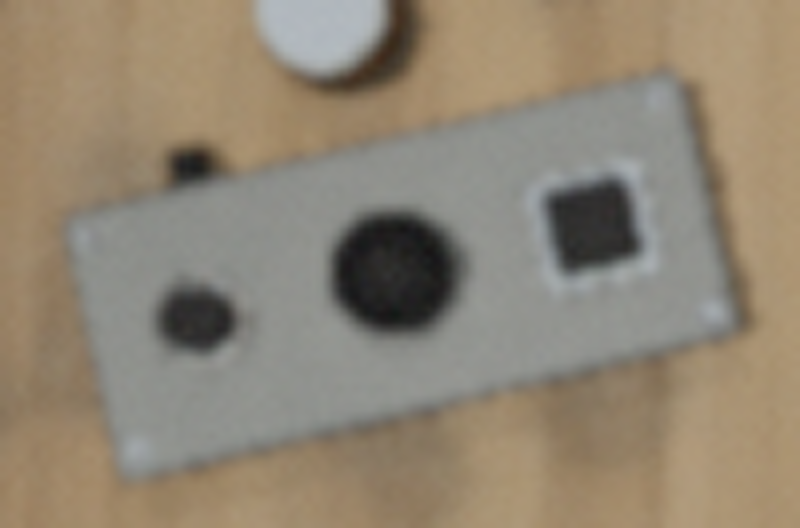

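View pics/t_strip.png

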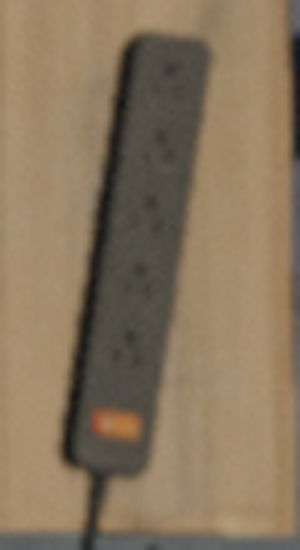

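View pics/s_box.png

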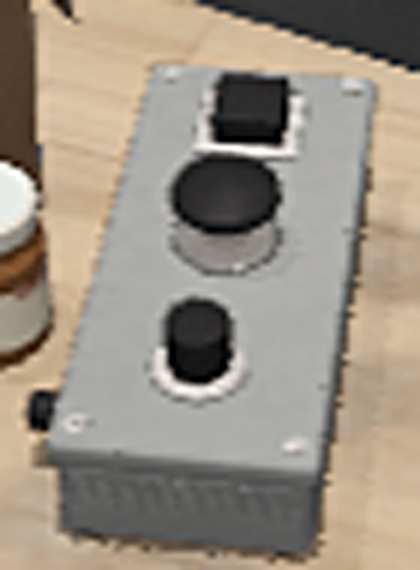

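View pics/s_strip.png

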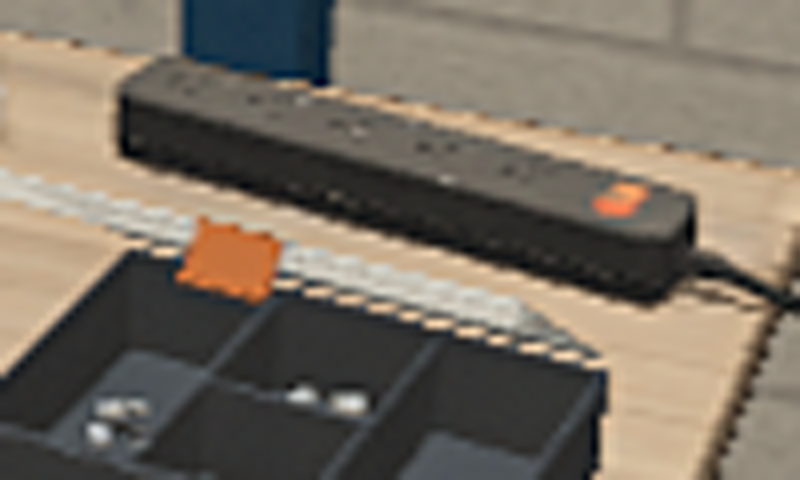

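Run:
```python
from h import *
def T(x,y,s,u0,v0): return (x+.5)/s-.5+u0,(y+.5)/s-.5+v0
print("top")
for n,a,z in [("round",(197,319),.082),("sq",(593,225),.074),("mush",(395,270),.09),("c1",(70,215),.056),("c2",(683,70),.056),("c3",(740,325),.056),("c4",(125,478),.056)]:
    print(n,np.round(world("top",*T(*a,8,208,180),z),4))
for n,a,z in [("rk",(117,425),.036),("rkL",(93,422),.039),("rkR",(142,428),.034),("fl",(128,35),.034),("fr",(213,42),.034),("nr",(150,475),.034),("nl",(82,466),.034)]:
    print(n,np.round(world("top",*T(*a,5,400,155),z),4))
print("side")
for n,a,z in [("round",(198,316),.082),("sq",(253,100),.074),("mush",(225,192),.09),("c",(155,66),.056),("c",(375,83),.056),("c",(320,470),.056),("c",(50,445),.056)]:
    print(n,np.round(world("side",*T(*a,6,275,195),z),4))
for n,a,z in [("rk",(622,198),.036),("rkL",(612,207),.038),("rkR",(633,190),.034)]:
    print(n,np.round(world("side",*T(*a,8,310,130),z),4))
```

```text
top
round [0.4732 0.2403 0.082 ]
sq [0.509  0.1021 0.074 ]
mush [0.4912 0.17   0.09  ]
c1 [0.5107 0.2922 0.056 ]
c2 [0.5666 0.0721 0.056 ]
c3 [0.4748 0.0498 0.056 ]
c4 [0.4167 0.2692 0.056 ]
rk [ 0.4245 -0.3079  0.036 ]
rkL [ 0.426  -0.2933  0.039 ]
rkR [ 0.4229 -0.323   0.034 ]
fl [ 0.6542 -0.3166  0.034 ]
fr [ 0.6507 -0.3668  0.034 ]
nr [ 0.3958 -0.3274  0.034 ]
nl [ 0.4004 -0.2879  0.034 ]
side
round [0.4753 0.2384 0.082 ]
sq [0.5089 0.1032 0.074 ]
mush [0.4894 0.1791 0.09  ]
c [0.5669 0.0754 0.056 ]
c [0.4731 0.0515 0.056 ]
c [0.4155 0.2695 0.056 ]
c [0.5097 0.2943 0.056 ]
rk [ 0.4261 -0.3086  0.036 ]
rkL [ 0.4275 -0.2964  0.038 ]
rkR [ 0.4241 -0.3204  0.034 ]
```

```bash
cat >> h.py <<'E'
from scipy.spatial.transform import Rotation as R
def rot(yaw): # tool x down, y at yaw
    c,s=np.cos(np.radians(yaw)),np.sin(np.radians(yaw));return np.array([[0,c,s],[0,s,-c],[-1,0,0]])
def row(P0,R0,p,yaw):
    return np.round(R0.T@(np.array(p)-P0)*1e3,0).tolist(),np.round(np.degrees(R.from_matrix(R0.T@rot(yaw)).as_rotvec()),1).tolist()
E
python3 - <<'E'
from h import *
P0=np.array([.183,.624,.24]);R0=rot(73.6)
for i in range(1,20):
    f=i/19; f=min(1,f*1.0)
    az=73.6+(-34.56-73.6)*f; r=.65+(.5183-.65)*f; z=.24+.06*min(1,4*f)
    a=np.radians(az)
    print(row(P0,R0,[r*np.cos(a),r*np.sin(a),z],73.6+(-7.7-73.6)*f))
t=np.load("top0.npz");
d=t['d']
for n,u,v in [("cardb",278,173),("cardb2",276,57),("cardb3",333,98),("tray",333,185),("hi",380,200)]:
    print(n,np.round(max((dep("top",d,uu,vv) for uu in range(u-3,u+4) for vv in range(v-3,v+4) if d[vv,uu]>0),key=lambda q:q[2]),3))
E
```

```text
([-13.0, -10.0, 64.0], [4.3, 0.0, 0.0])
([-25.0, -27.0, 126.0], [8.6, 0.0, 0.0])
([-38.0, -49.0, 185.0], [12.8, 0.0, 0.0])
([-51.0, -77.0, 241.0], [17.1, 0.0, 0.0])
([-60.0, -109.0, 294.0], [21.4, 0.0, 0.0])
([-60.0, -147.0, 342.0], [25.7, 0.0, 0.0])
([-60.0, -188.0, 386.0], [30.0, 0.0, 0.0])
([-60.0, -234.0, 425.0], [34.2, 0.0, 0.0])
([-60.0, -282.0, 459.0], [38.5, 0.0, 0.0])
([-60.0, -333.0, 487.0], [42.8, 0.0, 0.0])
([-60.0, -386.0, 510.0], [47.1, 0.0, 0.0])
([-60.0, -441.0, 527.0], [51.3, 0.0, 0.0])
([-60.0, -496.0, 539.0], [55.6, 0.0, 0.0])
([-60.0, -551.0, 545.0], [59.9, 0.0, 0.0])
([-60.0, -606.0, 545.0], [64.2, 0.0, 0.0])
([-60.0, -660.0, 540.0], [68.5, 0.0, 0.0])
([-60.0, -713.0, 529.0], [72.7, 0.0, 0.0])
([-60.0, -764.0, 513.0], [77.0, 0.0, 0.0])
([-60.0, -812.0, 493.0], [81.3, 0.0, 0.0])
cardb [0.604 0.116 0.16 ]
cardb2 [0.913 0.127 0.178]
cardb3 [ 0.792 -0.027  0.186]
tray [ 0.584 -0.041  0.052]
hi [ 0.545 -0.174  0.056]
```

>>> send_rows(steps=[{"dp": [-25, -10, 60], "angular": [4, 0, 0]}, {"dp": [-50, -27, 120], "angular": [8, 0, 0]}, {"dp": [-60, -49, 178], "angular": [12, 0, 0]}, {"dp": [-60, -77, 232], "angular": [17, 0, 0]}, {"dp": [-60, -109, 284], "angular": [21, 0, 0]}, {"dp": [-60, -147, 332], "angular": [25, 0, 0]}, {"dp": [-60, -188, 376], "angular": [30, 0, 0]}, {"dp": [-60, -234, 417], "angular": [34, 0, 0]}, {"dp": [-60, -282, 454], "angular": [38, 0, 0]}, {"dp": [-60, -333, 484], "angular": [43, 0, 0]}, {"dp": [-60, -386, 508], "angular": [47, 0, 0]}, {"dp": [-60, -441, 526], "angular": [51, 0, 0]}, {"dp": [-60, -496, 538], "angular": [55, 0, 0]}, {"dp": [-60, -551, 545], "angular": [60, 0, 0]}, {"dp": [-60, -606, 545], "angular": [64, 0, 0]}, {"dp": [-60, -660, 540], "angular": [68, 0, 0]}, {"dp": [-60, -713, 529], "angular": [73, 0, 0]}, {"dp": [-60, -764, 513], "angular": [77, 0, 0]}, {"dp": [-60, -812, 493], "angular": [81.3, 0, 0]}, {"dp": [-60, -812, 493], "angular": [81.3, 0, 0]}], grip=0, grip_force=20)

```text
t: 2.6
tcp_pos: [0.4237, -0.2988, 0.2997]
tcp_rot: [[0.0, 0.99, -0.143], [-0.0, -0.143, -0.99], [-1.0, 0.0, 0.0]]
force: [1.0, 0.2, 0.3]
opening: 0.0006
```

>>> send_rows(steps=[{"dp": [60, 0, 0]}, {"dp": [120, 0, 0]}, {"dp": [180, 0, 0]}, {"dp": [210, 0, 0]}, {"dp": [210, 0, 0]}, {"dp": [210, 0, 0]}])

```text
$.steps[0]: bad value
```

Run:
```python
from h import *
from station import readout, grab_frame
o=readout.get_obs()
for k in ["t","q","tcp_pos","tcp_rot","force","opening"]: print(k,np.round(o[k],4).tolist())
p,d=grab_frame("side");crop(p,300,90,130,100,6,"pics/s1.png")
p,d=grab_frame("top");crop(p,380,180,100,75,8,"pics/t1.png")
```

```text
t 2.6
q [-0.2027, -0.0057, 0.7709, 1.7035, 0.0043, 1.4419, 0.4244]
tcp_pos [0.4237, -0.2988, 0.2997]
tcp_rot [[0.0001, 0.9898, -0.1427], [-0.0004, -0.1427, -0.9898], [-1.0, 0.0001, 0.0004]]
force [0.9929, 0.2024, 0.3391]
opening 0.0006
```

View pics/s1.png

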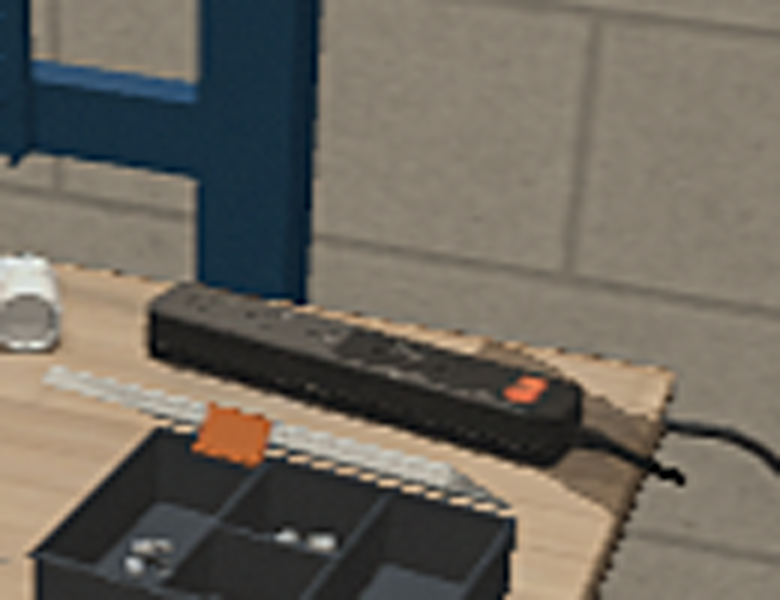

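View pics/t1.png

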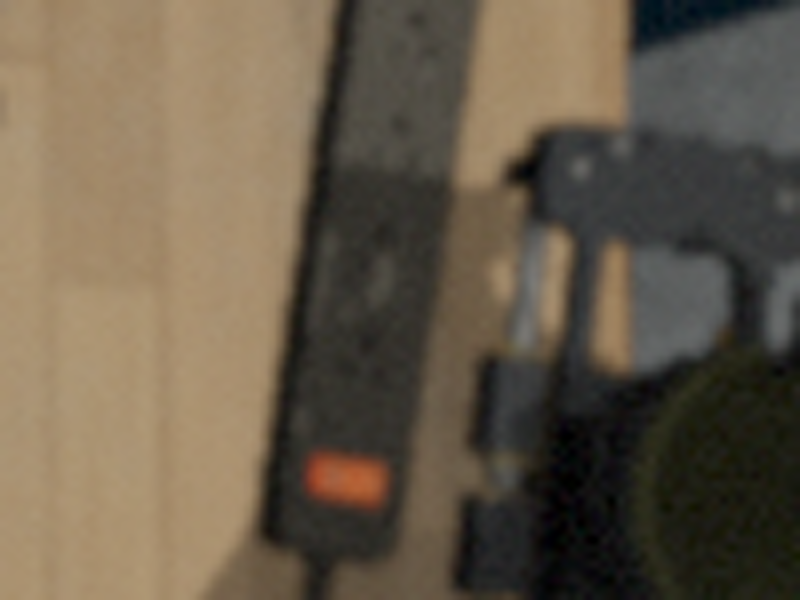

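>>> send_rows(steps=[{"dp": [50, 2, -5], "angular": [0, 0, 0]}, {"dp": [100, 2, -5], "angular": [0, 0, 0]}, {"dp": [150, 2, -5], "angular": [0, 0, 0]}, {"dp": [190, 2, -5], "angular": [0, 0, 0]}, {"dp": [215, 2, -5], "angular": [0, 0, 0]}, {"dp": [215, 2, -5], "angular": [0, 0, 0]}, {"dp": [215, 2, -5], "angular": [0, 0, 0]}])

```text
t: 3.58
tcp_pos: [0.4312, -0.2893, 0.0853]
tcp_rot: [[0.001, 0.991, -0.132], [-0.0, -0.132, -0.991], [-1.0, 0.001, 0.0]]
force: [0.5, 0.5, 0.6]
opening: 0.0006
```

Run:
```python
from h import *
from station import readout, grab_frame
o=readout.get_obs()
for k in ["t","q","tcp_pos","tcp_rot","force","opening"]: print(k,np.round(o[k],4).tolist())
p,d=grab_frame("side");crop(p,340,100,80,80,7,"pics/s2.png")
h=o["tcp_pos"]; print(proj("side",np.r_[h[:2],h[2]-.017]))
```

```text
t 3.575
q [-0.148, 0.219, 0.7627, 1.9741, -0.178, 1.014, 0.5651]
tcp_pos [0.4312, -0.2893, 0.0853]
tcp_rot [[0.001, 0.9913, -0.1319], [-0.0004, -0.1319, -0.9913], [-1.0, 0.0011, 0.0003]]
force [0.4777, 0.4827, 0.5719]
opening 0.0006
[385.27538473 148.01859241]
```

View pics/s2.png

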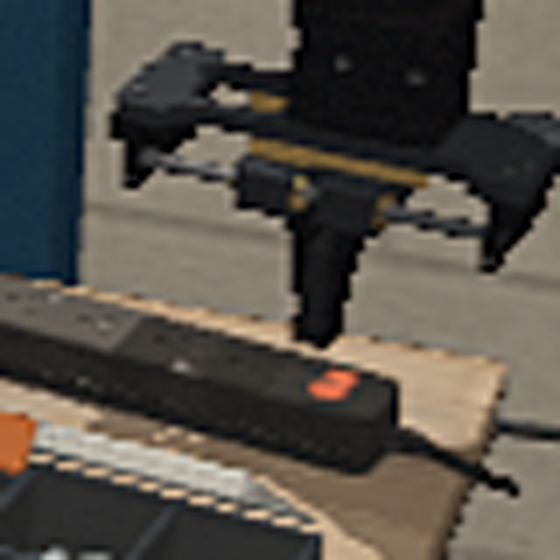

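>>> send_rows(steps=[{"dp": [0, -3, 5], "angular": [0, 0, 0]}, {"dp": [10, -3, 5], "angular": [0, 0, 0]}, {"dp": [20, -3, 5], "angular": [0, 0, 0]}, {"dp": [23, -3, 5], "angular": [0, 0, 0]}, {"dp": [23, -3, 5], "angular": [0, 0, 0]}, {"dp": [23, -3, 5], "angular": [0, 0, 0]}])

```text
t: 4.38
tcp_pos: [0.4265, -0.2944, 0.0617]
tcp_rot: [[0.0, 0.991, -0.134], [-0.0, -0.134, -0.991], [-1.0, 0.0, 0.0]]
force: [-0.4, 0.1, -0.7]
opening: 0.0003
```

Run:
```python
from h import *
from station import readout, grab_frame
o=readout.get_obs()
for k in ["t","tcp_pos","force"]: print(k,np.round(o[k],4).tolist())
h=o["tcp_pos"]; d=h[:2]-[.425,-.308]; print("from hinge",d@[.134,.991],d@[.991,-.134])
p,d=grab_frame("side");crop(p,360,130,50,50,12,"pics/s3.png")
```

```text
t 4.375
tcp_pos [0.4265, -0.2944, 0.0617]
force [-0.3723, 0.1454, -0.7397]
from hinge 0.013690512409620522 -0.0003025161652593588
```

View pics/s3.png

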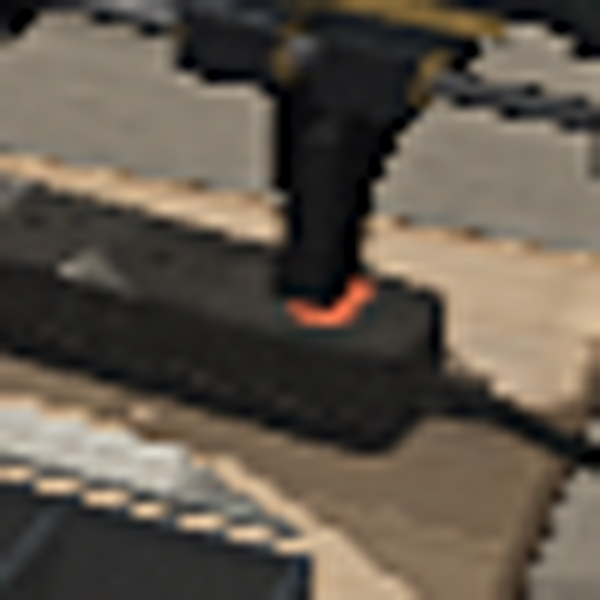

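>>> send_rows(steps=[{"dp": [3, 0, 0], "angular": [0, 0, 0]}, {"dp": [5, 0, 0], "angular": [0, 0, 0]}, {"dp": [6, 0, 0], "angular": [0, 0, 0]}, {"dp": [7, 0, 0], "angular": [0, 0, 0]}, {"dp": [8, 0, 0], "angular": [0, 0, 0]}, {"dp": [9, 0, 0], "angular": [0, 0, 0]}, {"dp": [9, 0, 0], "angular": [0, 0, 0]}])

```text
t: 5.3
tcp_pos: [0.4268, -0.2925, 0.0528]
tcp_rot: [[-0.0, 0.991, -0.133], [0.003, -0.133, -0.991], [-1.0, -0.001, -0.003]]
force: [-0.7, 4.3, 6.8]
opening: 0.0004
```

>>> send_rows(steps=[{"dp": [1, 0, 0], "angular": [0, 0, 0]}, {"dp": [1, 0, 0], "angular": [0, 0, 0]}, {"dp": [1, 0, 0], "angular": [0, 0, 0]}])

```text
t: 5.68
tcp_pos: [0.4268, -0.2925, 0.0525]
tcp_rot: [[-0.0, 0.991, -0.133], [0.004, -0.133, -0.991], [-1.0, -0.001, -0.004]]
force: [-2.5, 7.1, 13.8]
opening: 0.0002
```

>>> send_rows(steps=[{"dp": [-10, 0, 0], "angular": [0, 0, 0]}, {"dp": [-50, 0, 0], "angular": [0, 0, 0]}, {"dp": [-100, 0, 0], "angular": [0, 0, 0]}, {"dp": [-150, 0, 0], "angular": [0, 0, 0]}, {"dp": [-200, 0, 0], "angular": [0, 0, 0]}, {"dp": [-240, 0, 0], "angular": [0, 0, 0]}, {"dp": [-240, 0, 0], "angular": [0, 0, 0]}])

```text
t: 6.55
tcp_pos: [0.4277, -0.2959, 0.2949]
tcp_rot: [[0.006, 0.991, -0.134], [-0.003, -0.134, -0.991], [-1.0, 0.007, 0.002]]
force: [0.3, 0.3, -1.2]
opening: 0.0002
```

Run:
```python
from h import *
from station import readout, grab_frame
o=readout.get_obs()
for k in ["t","tcp_pos","force"]: print(k,np.round(o[k],4).tolist())
p,d=grab_frame("side");s=np.load("side0.npz")['p']
im=np.hstack([s[140:170,370:405],p[140:170,370:405]])
crop(im,0,0,70,30,11,"pics/s4.png")
P0=o["tcp_pos"];R0=o["tcp_rot"]
for yaw,pp in [(14.3,(.4743,.2400,.30)),(14.3,(.4743,.2400,.115)),(14.3,(.5097,.1013,.115))]: print(row(P0,R0,pp,yaw))
a0,a1=np.arctan2(P0[1],P0[0]),np.arctan2(.24,.4743)
for i in range(1,11):
    f=i/10;a=a0+(a1-a0)*f;r=.518+(.5316-.518)*f
    print(row(P0,R0,(r*np.cos(a),r*np.sin(a),.293),-7.7+22*f))
```

```text
t 6.55
tcp_pos [0.4277, -0.2959, 0.2949]
force [0.3349, 0.2926, -1.1709]
([-6.0, -26.0, -537.0], [-22.0, 0.2, -0.4])
([179.0, -27.0, -538.0], [-22.0, 0.2, -0.4])
([179.0, 27.0, -405.0], [-22.0, 0.2, -0.4])
([2.0, 22.0, -51.0], [-2.2, 0.1, -0.4])
([2.0, 40.0, -104.0], [-4.4, 0.1, -0.4])
([2.0, 53.0, -159.0], [-6.6, 0.1, -0.4])
([2.0, 59.0, -214.0], [-8.8, 0.1, -0.4])
([2.0, 60.0, -271.0], [-11.0, 0.1, -0.4])
([2.0, 55.0, -327.0], [-13.2, 0.1, -0.4])
([2.0, 43.0, -382.0], [-15.4, 0.1, -0.4])
([1.0, 26.0, -436.0], [-17.6, 0.2, -0.4])
([1.0, 3.0, -488.0], [-19.8, 0.2, -0.4])
([1.0, -26.0, -537.0], [-22.0, 0.2, -0.4])
```

View pics/s4.png

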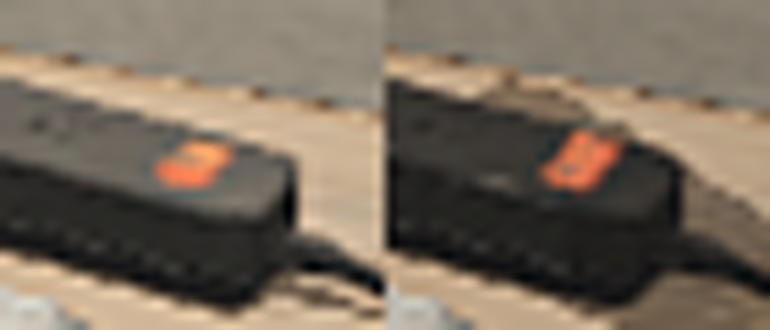

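>>> send_rows(steps=[{"dp": [0, 22, -51], "angular": [-2, 0, 0]}, {"dp": [0, 40, -104], "angular": [-4, 0, 0]}, {"dp": [0, 53, -159], "angular": [-7, 0, 0]}, {"dp": [0, 59, -214], "angular": [-9, 0, 0]}, {"dp": [0, 60, -271], "angular": [-11, 0, 0]}, {"dp": [0, 55, -327], "angular": [-13, 0, 0]}, {"dp": [0, 43, -382], "angular": [-15, 0, 0]}, {"dp": [0, 26, -436], "angular": [-18, 0, 0]}, {"dp": [0, 3, -488], "angular": [-20, 0, 0]}, {"dp": [0, -26, -537], "angular": [-22, 0, 0]}, {"dp": [0, -26, -537], "angular": [-22, 0, 0]}, {"dp": [0, -26, -537], "angular": [-22, 0, 0]}, {"dp": [0, -26, -537], "angular": [-22, 0, 0]}, {"dp": [0, -26, -537], "angular": [-22, 0, 0]}, {"dp": [0, -26, -537], "angular": [-22, 0, 0]}])

```text
t: 8.48
tcp_pos: [0.4727, 0.2407, 0.2916]
tcp_rot: [[0.0, 0.969, 0.246], [0.0, 0.246, -0.969], [-1.0, 0.0, -0.0]]
force: [0.3, 0.8, 0.4]
opening: 0.0006
```

Run:
```python
from h import *
from station import readout, grab_frame
o=readout.get_obs()
for k in ["t","tcp_pos","tcp_rot","force"]: print(k,np.round(o[k],4).tolist())
P0=o["tcp_pos"];R0=o["tcp_rot"]
print(row(P0,R0,(.4743,.2400,.109),14.3))
p,d=grab_frame("side");s=np.load("side0.npz")['p']
im=np.hstack([s[140:170,370:405],p[140:170,370:405]])
crop(im,0,0,70,30,11,"pics/s5.png")
```

```text
t 8.475
tcp_pos [0.4727, 0.2407, 0.2916]
tcp_rot [[0.0001, 0.9693, 0.246], [0.0002, 0.246, -0.9693], [-1.0, 0.0001, -0.0001]]
force [0.3357, 0.75, 0.4241]
([183.0, 1.0, 1.0], [-0.1, -0.0, -0.0])
```

View pics/s5.png

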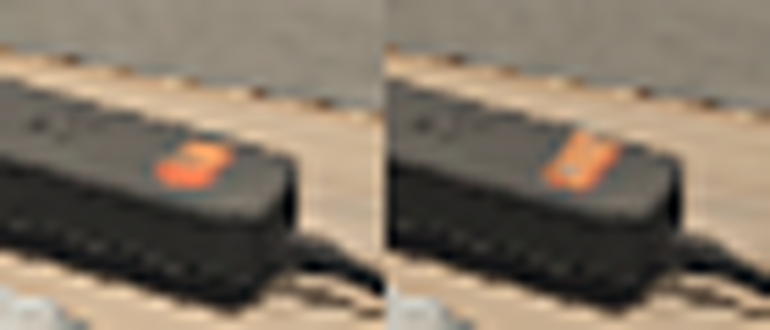

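>>> send_rows(steps=[{"dp": [50, 1, 1], "angular": [0, 0, 0]}, {"dp": [100, 1, 1], "angular": [0, 0, 0]}, {"dp": [150, 1, 1], "angular": [0, 0, 0]}, {"dp": [175, 1, 1], "angular": [0, 0, 0]}, {"dp": [183, 1, 1], "angular": [0, 0, 0]}, {"dp": [183, 1, 1], "angular": [0, 0, 0]}, {"dp": [183, 1, 1], "angular": [0, 0, 0]}])

```text
t: 9.4
tcp_pos: [0.4746, 0.2412, 0.1101]
tcp_rot: [[0.002, 0.969, 0.247], [0.002, 0.247, -0.969], [-1.0, 0.003, -0.001]]
force: [-0.9, -0.8, -0.3]
opening: 0.0003
```

Run:
```python
from h import *
from station import readout, grab_frame
o=readout.get_obs()
for k in ["t","tcp_pos","tcp_rot","force"]: print(k,np.round(o[k],4).tolist())
p,d=grab_frame("side");crop(p,265,180,90,90,6,"pics/s6.png")
```

```text
t 9.4
tcp_pos [0.4746, 0.2412, 0.1101]
tcp_rot [[0.0024, 0.9689, 0.2474], [0.0016, 0.2474, -0.9689], [-1.0, 0.0027, -0.001]]
force [-0.9021, -0.7896, -0.329]
```

View pics/s6.png

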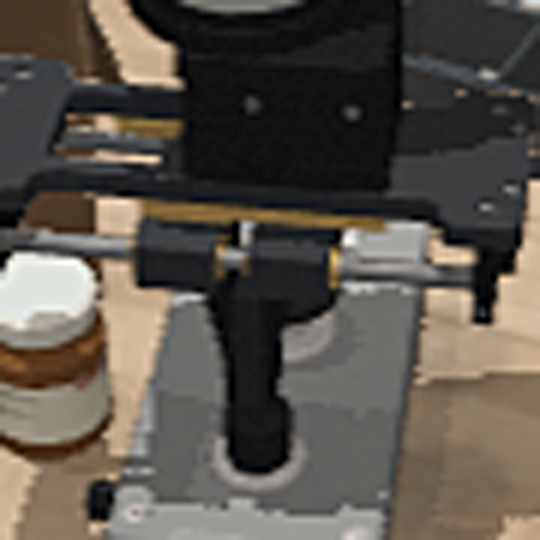

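>>> send_rows(steps=[{"dp": [6, 0, 0], "angular": [0, 0, 0]}, {"dp": [9, 0, 0], "angular": [0, 0, 0]}, {"dp": [11, 0, 0], "angular": [0, 0, 0]}, {"dp": [13, 0, 0], "angular": [0, 0, 0]}, {"dp": [15, 0, 0], "angular": [0, 0, 0]}, {"dp": [17, 0, 0], "angular": [0, 0, 0]}, {"dp": [19, 0, 0], "angular": [0, 0, 0]}, {"dp": [20, 0, 0], "angular": [0, 0, 0]}, {"dp": [20, 0, 0], "angular": [0, 0, 0]}, {"dp": [20, 0, 0], "angular": [0, 0, 0]}])

```text
t: 10.7
tcp_pos: [0.4736, 0.2407, 0.0903]
tcp_rot: [[-0.0, 0.969, 0.247], [0.001, 0.247, -0.969], [-1.0, 0.0, -0.001]]
force: [-6.0, -3.3, 14.5]
opening: 0.0002
```

>>> send_rows(steps=[{"dp": [1, 0, 0], "angular": [0, 0, 0]}, {"dp": [2, 0, 0], "angular": [0, 0, 0]}, {"dp": [2, 0, 0], "angular": [0, 0, 0]}])

```text
t: 11.08
tcp_pos: [0.4737, 0.2408, 0.0902]
tcp_rot: [[-0.0, 0.969, 0.247], [0.001, 0.247, -0.969], [-1.0, -0.0, -0.001]]
force: [-10.5, -5.3, 25.1]
opening: 0.0004
```

>>> send_rows(steps=[{"dp": [-10, 0, 0], "angular": [0, 0, 0]}, {"dp": [-40, 0, 0], "angular": [0, 0, 0]}, {"dp": [-80, 0, 0], "angular": [0, 0, 0]}, {"dp": [-80, 0, 40], "angular": [0, 0, 0]}, {"dp": [-80, 0, 90], "angular": [0, 0, 0]}, {"dp": [-80, 0, 130], "angular": [0, 0, 0]}, {"dp": [-80, 0, 144], "angular": [0, 0, 0]}, {"dp": [-80, 0, 144], "angular": [0, 0, 0]}, {"dp": [-80, 0, 144], "angular": [0, 0, 0]}, {"dp": [-80, 0, 144], "angular": [0, 0, 0]}])

```text
t: 12.32
tcp_pos: [0.5088, 0.1029, 0.1664]
tcp_rot: [[-0.0, 0.968, 0.25], [0.0, 0.25, -0.968], [-1.0, -0.0, -0.0]]
force: [0.4, 0.4, 0.5]
opening: 0.0006
```

Run:
```python
from h import *
from station import readout, grab_frame
o=readout.get_obs()
for k in ["t","tcp_pos","tcp_rot","force"]: print(k,np.round(o[k],4).tolist())
print(row(o["tcp_pos"],o["tcp_rot"],(.5097,.1015,.097),14.3))
p,d=grab_frame("side");crop(p,265,180,90,95,6,"pics/s7.png")
```

```text
t 12.325
tcp_pos [0.5088, 0.1029, 0.1664]
tcp_rot [[-0.0002, 0.9682, 0.2502], [0.0004, 0.2502, -0.9682], [-1.0, -0.0001, -0.0004]]
force [0.4209, 0.4229, 0.542]
([69.0, 0.0, 2.0], [0.2, -0.0, 0.0])
```

View pics/s7.png

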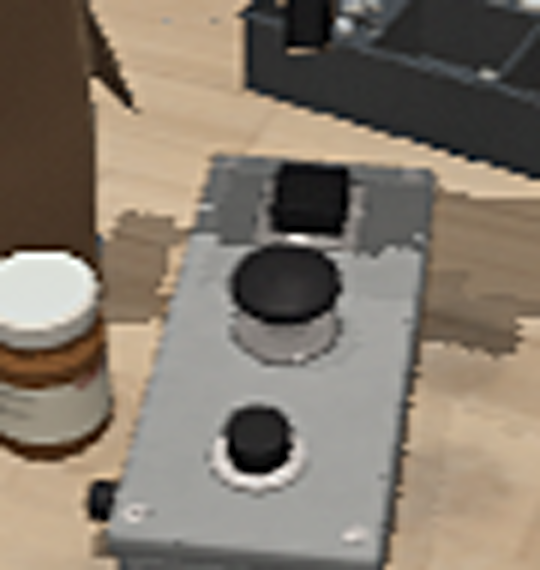

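>>> send_rows(steps=[{"dp": [40, 0, 2], "angular": [0, 0, 0]}, {"dp": [60, 0, 2], "angular": [0, 0, 0]}, {"dp": [69, 0, 2], "angular": [0, 0, 0]}, {"dp": [69, 0, 2], "angular": [0, 0, 0]}, {"dp": [72, 0, 2], "angular": [0, 0, 0]}, {"dp": [75, 0, 2], "angular": [0, 0, 0]}, {"dp": [78, 0, 2], "angular": [0, 0, 0]}, {"dp": [81, 0, 2], "angular": [0, 0, 0]}, {"dp": [83, 0, 2], "angular": [0, 0, 0]}, {"dp": [85, 0, 2], "angular": [0, 0, 0]}, {"dp": [85, 0, 2], "angular": [0, 0, 0]}, {"dp": [85, 0, 2], "angular": [0, 0, 0]}])

```text
t: 13.88
tcp_pos: [0.5074, 0.0986, 0.0836]
tcp_rot: [[-0.004, 0.969, 0.247], [0.001, 0.247, -0.969], [-1.0, -0.004, -0.002]]
force: [-20.1, -5.1, 19.2]
opening: 0.0004
```

>>> send_rows(steps=[{"dp": [1, 0, 0], "angular": [0, 0, 0]}, {"dp": [1, 0, 0], "angular": [0, 0, 0]}, {"dp": [1, 0, 0], "angular": [0, 0, 0]}])

```text
t: 14.25
tcp_pos: [0.5074, 0.0986, 0.0831]
tcp_rot: [[-0.004, 0.969, 0.247], [0.001, 0.247, -0.969], [-1.0, -0.004, -0.002]]
force: [-24.5, -5.5, 22.4]
opening: 0.0006
```

>>> send_rows(steps=[{"dp": [-3, 0, 0], "angular": [0, 0, 0]}, {"dp": [-10, -4, 0], "angular": [0, 0, 0]}, {"dp": [-40, -8, 0], "angular": [0, 0, 0]}, {"dp": [-80, -8, 0], "angular": [0, 0, 0]}, {"dp": [-120, -8, 0], "angular": [0, 0, 0]}, {"dp": [-120, -8, 0], "angular": [0, 0, 0]}])

```text
t: 15.0
tcp_pos: [0.505, 0.098, 0.2052]
tcp_rot: [[0.009, 0.969, 0.247], [0.003, 0.247, -0.969], [-1.0, 0.01, -0.001]]
force: [-0.2, -0.2, -0.1]
opening: 0.0003
```

Run:
```python
from h import *
from station import readout, grab_frame
o=readout.get_obs()
for k in ["t","q","tcp_pos","tcp_rot","force"]: print(k,np.round(o[k],4).tolist())
p,d=grab_frame("side");cv2.imwrite("pics/s8.png",p[:,:,::-1])
s=np.load("side0.npz")['p'];crop(np.hstack([s[120:280,160:345],p[120:280,160:345]]),0,0,370,160,2,"pics/s8.png")
```

```text
t 15.0
q [-0.6147, 0.04, 0.3838, 1.8514, -0.0172, 1.2434, 0.0241]
tcp_pos [0.505, 0.098, 0.2052]
tcp_rot [[0.0092, 0.9689, 0.2474], [0.0035, 0.2473, -0.9689], [-1.0, 0.0098, -0.0011]]
force [-0.244, -0.1859, -0.1078]
```

View pics/s8.png

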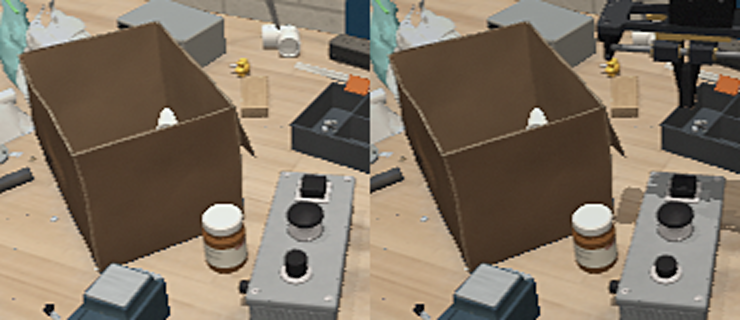

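>>> send_rows(steps=[{"dp": [0, 0, 0], "angular": [10, 0, 0]}, {"dp": [0, 0, 0], "angular": [20, 0, 0]}, {"dp": [0, 0, 0], "angular": [30, 0, 0]}, {"dp": [0, 0, 0], "angular": [40, 0, 0]}, {"dp": [0, 0, 0], "angular": [50, 0, 0]}, {"dp": [0, 0, 0], "angular": [60, 0, 0]}, {"dp": [0, 0, 0], "angular": [70, 0, 0]}, {"dp": [0, 0, 0], "angular": [80, 0, 0]}, {"dp": [0, 0, 0], "angular": [90, 0, 0]}, {"dp": [0, 0, 0], "angular": [90, 0, 0]}, {"dp": [0, 0, 0], "angular": [90, 0, 0]}, {"dp": [0, 0, 0], "angular": [90, 0, 0]}])

```text
t: 16.55
tcp_pos: [0.5018, 0.0972, 0.2004]
tcp_rot: [[-0.0, 0.249, -0.969], [-0.0, -0.969, -0.249], [-1.0, 0.0, 0.0]]
force: [-0.8, 0.5, -0.6]
opening: 0.0004
```

Run:
```python
from h import *
from station import readout
o=readout.get_obs()
for k in ["t","q","tcp_pos","tcp_rot","force"]: print(k,np.round(o[k],4).tolist())
print(row(o["tcp_pos"],o["tcp_rot"],(.5097,.1013,.097),-75.7))
```

```text
t 16.55
q [-0.6495, 0.0437, 0.4197, 1.8583, -0.0188, 1.2436, -1.5433]
tcp_pos [0.5018, 0.0972, 0.2004]
tcp_rot [[-0.0001, 0.249, -0.9685], [-0.0, -0.9685, -0.249], [-1.0, 0.0, 0.0001]]
force [-0.8027, 0.5023, -0.5766]
([103.0, -2.0, -9.0], [0.1, 0.0, -0.0])
```

>>> send_rows(steps=[{"dp": [30, -2, -9], "angular": [0, 0, 0]}, {"dp": [60, -2, -9], "angular": [0, 0, 0]}, {"dp": [90, -2, -9], "angular": [0, 0, 0]}, {"dp": [103, -2, -9], "angular": [0, 0, 0]}, {"dp": [103, -2, -9], "angular": [0, 0, 0]}, {"dp": [103, -2, -9], "angular": [0, 0, 0]}, {"dp": [103, -2, -9], "angular": [0, 0, 0]}])

```text
t: 17.42
tcp_pos: [0.511, 0.1017, 0.0988]
tcp_rot: [[0.002, 0.248, -0.969], [0.001, -0.969, -0.248], [-1.0, -0.0, -0.002]]
force: [1.1, -0.3, 0.5]
opening: 0.0005
```

Run:
```python
from h import *
from station import readout, grab_frame
o=readout.get_obs()
p,d=grab_frame("side");crop(p,235,150,120,100,6,"pics/s9.png")
```

```text
(no output)
```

View pics/s9.png

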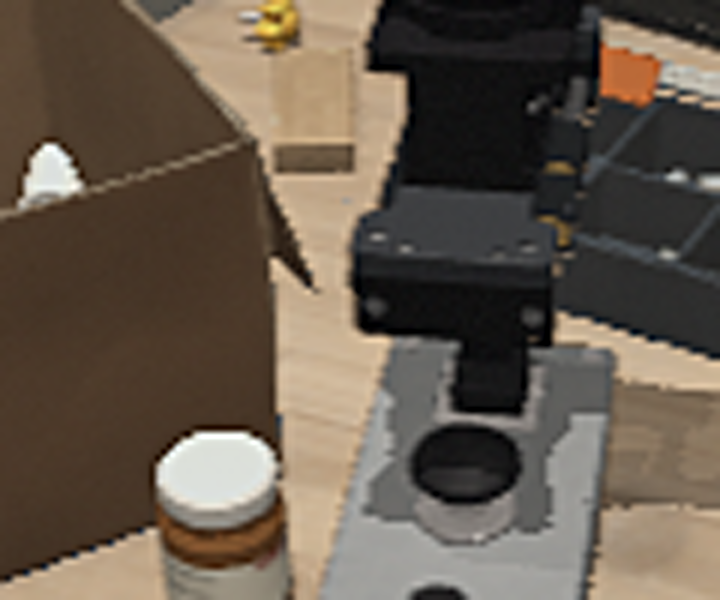

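>>> send_rows(steps=[{"dp": [3, 0, 0], "angular": [0, 0, 0]}, {"dp": [6, 0, 0], "angular": [0, 0, 0]}, {"dp": [9, 0, 0], "angular": [0, 0, 0]}, {"dp": [11, 0, 0], "angular": [0, 0, 0]}, {"dp": [13, 0, 0], "angular": [0, 0, 0]}, {"dp": [15, 0, 0], "angular": [0, 0, 0]}, {"dp": [16, 0, 0], "angular": [0, 0, 0]}, {"dp": [16, 0, 0], "angular": [0, 0, 0]}, {"dp": [16, 0, 0], "angular": [0, 0, 0]}])

```text
t: 18.6
tcp_pos: [0.5103, 0.1014, 0.0823]
tcp_rot: [[0.0, 0.247, -0.969], [0.0, -0.969, -0.247], [-1.0, -0.0, -0.0]]
force: [-2.7, -1.3, 7.9]
opening: 0.0006
```

>>> send_rows(steps=[{"dp": [1, 0, 0], "angular": [0, 0, 0]}, {"dp": [1, 0, 0], "angular": [0, 0, 0]}, {"dp": [1, 0, 0], "angular": [0, 0, 0]}])

```text
t: 18.98
tcp_pos: [0.5103, 0.1015, 0.0822]
tcp_rot: [[-0.0, 0.247, -0.969], [0.001, -0.969, -0.247], [-1.0, -0.001, -0.0]]
force: [-5.2, -0.7, 13.8]
opening: 0.0008
```

Run:
```python
from h import *
from station import readout, grab_frame
p,d=grab_frame("side");crop(p,200,130,210,160,3.8,"pics/s10.png")
o=readout.get_obs();print(o["t"],o["tcp_pos"],o["force"])
```

```text
19.025 [0.51030774 0.10149963 0.08220703] [-4.51946178 -1.07123638 14.55899996]
```

View pics/s10.png

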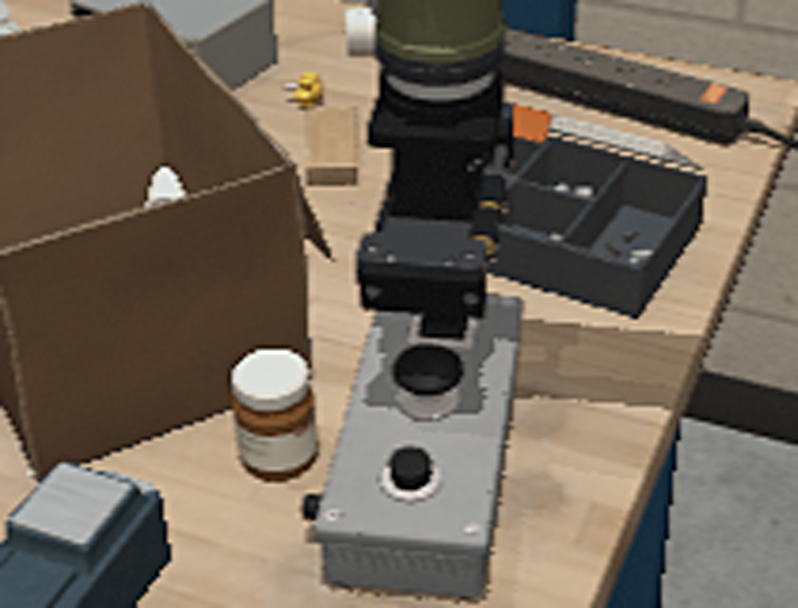

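The picture shows the fingertips on the square key at about (443,325) and the mushroom untouched at (428,368). The plunger is low at (410,465), and the rocker at (714,94) is tilted to on.

```bash
python3 -c "
from station import ticket
print(ticket.job_done())"
```

```text
the job is handed in; nothing more can be done
None
```

I switched the rocker on, pushed the round plunger fully in, and handed the job in at about 19 s with the square key held down, in that order.

- **Rocker:** it stopped at about 14 N with the fingertips 35.5 mm above the bench. Later pictures show it tilted the other way from the start.
- **Round plunger:** the fingertips stopped 73 mm above the bench at 25 N, which matches the full 9 mm of travel. It still looks low in the last picture.
- **Square key:** the fingertips are at 65 mm, which is fully down, holding about 14 N.
- **Bench:** the mushroom was never under the fingers and looks untouched. In the last picture the jar and wood block stand where they were. The tape measure was not in that picture and I did not check it again.

**Failed attempt:** my first press of the square key met about 25 N of sideways force, probably from the gripper body touching the cardboard box, and stopped about 1 mm short. I backed off, turned the gripper 90° and pressed again cleanly. A picture after backing off showed nothing moved.

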